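# Wedge the rocking titrator

## Robot

A 6-joint arm with a two-finger parallel gripper is mounted at the origin on the work surface. World frame = base frame: x ahead of the robot, y to its left, z up, the work surface at z = 0. Lengths are in mm, angles in rad, forces in N, time in s.
With the tool pointing down it reaches from about 400 to 925 mm from the base axis. Payload 12.5 kg.
Tool frame: the origin (TCP) lies on the centre line of the jaws, within the pads' length; the fingertips stand 19 mm ahead of it and the grasp point (between the pads) is the TCP; y points along the fingers, x is the direction in which the jaws open and shut, and the axes are right-handed (so a half turn about y gives the same grasp; the last joint's range is limited). The gripper opens to 95 mm and grips with 3 to 60 N. Pads are 20 mm wide; open, the fingers measure 119 mm over their backs; the gripper's body (75 mm by 180 mm) begins 59 mm behind the grasp point.
Start: joints at [-1.454, 0.491, 1.559, -0, 1.092, -0.106], TCP at [138.123, -609.563, 233.661] pointing down, gripper open.
Joint ranges: [-3.1, 3.1], [-0.84, 2.19], [0.05, 2.79], [-1.13, 4.28], [0.06, 2.93], [-2.69, 2.69]. Speed limits (rad/s): [2.22, 2.22, 2.79, 3.14, 3.14, 3.14].

## Interface

Orientations are given as [roll, pitch, yaw] about the fixed x, y, z axes, in that order (R = Rz(yaw) Ry(pitch) Rx(roll)).
In Python, from cell import env gives the robot as it stands. The module is installed in compiled form; this text tells all that it offers.
- The arm moves only by the tool move_arm, never from a script. Its argument "rows" is a list of rows, each an object of numbers: "tx", "ty", "tz": the shift along the tool's x, y, z in cm; "rx", "ry", "rz": the turn, a rotation vector about the tool's x, y, z in rad; "grip": the opening in per cent of the stroke, from 0 (shut) to 100 (fully open). In form: [{"tx": .., "ty": .., "tz": .., "rx": .., "ry": .., "rz": .., "grip": ..}, ...]. A call has 1 to 10 rows; each row shifts and turns the commanded pose from where the row before left it, along the tool's axes as they then stand; what a row does not reach is not made up. A row lasts 1/12 s, in which the tool goes at most 41.7 mm and 7.16 degrees, less where a joint would pass 70% of its speed; a pose out of reach is approached as far as the arm can. A call is refused whole if a number of a shift passes 4.17 or a number of a turn 0.125, either way. A call with a gripper value outside its range is refused whole. The fingers move at their own pace and stop on an object; the grip force is fixed at half the most. Time passes only in rows, so rows that do not move let the fingers close. It gives the time, the measured TCP pose, the force and the opening at its end, in the units of the state.
- env.state(): the state, without advancing time (a new reading comes with each control period).
- env.read_camera(name): name is "scene" or "top"; returns (picture, depth): 400x640x3 uint8, blue, green, red; 400x640 float32, mm along the optical axis (not along the pixel's ray), 0 where there is no reading.
- env.calibration(name): a dict with "vertical_fov" (degrees; the focal length in pixels is half the picture's height over the tangent of half this angle, whatever the lens; pixels are square), "cx", "cy" (the principal point, pixels), "eye" and "rotation" of the camera in the world. Camera axes: x right, y up, looking along -z (the intrinsics and any distortion apply to the point x, -y, -z); pixel columns grow to the right and rows downward; lengths in mm; the calibration is good to about 2 mm. A picture is of the moment at which its call begins. calibration takes no time and is no camera call.
- env.job_done(): hands the job in, once; it reports no verdict.
The state is a dict: "t": time; "joints": joint angles; "qvel": joint speeds; "tau": joint torques, N m; "eef_pos": TCP position; "tcp_rot": TCP orientation; "ft_force": force on the tool from outside, world axes, zero at the start; "moment": the same for the moment, N m; "opening": opening from 0.0 (shut) to 1.0 (fully open).
Only numpy, scipy, OpenCV 4.12 (cv2) and the standard library are available. Lean on these libraries where they do the work, as an engineer would, in place of code of your own. Each camera call takes 0.05 s, during which the arm holds its last target.

## Task

The titrator on the lab bench rocks because the foot under its corner nearest the wooden wedge is too short. With your fingertips, push the wedge thin end first along the bench under that foot until it just fits snugly, so that the titrator stands level and no longer rocks when you press that corner down; if it still gives, push the wedge further and test again. Finish while holding that corner firmly pressed down with the fingertips; do not pick anything up, shove the titrator along the bench or disturb the glassware.

Things in the scene. Friction and masses are not known exactly. Their poses are not given: they have to be found in the camera images.
- titrator: White instrument, about 2 kg, 220 mm deep (x) by 200 wide (y), standing loose on 4 feet. Origin: centre of its footprint at bench level, z up; -x is the low front with keys, facing the robot. Flat housing 22 to 58 mm above the bench; on it a block up to 100 mm high (x 0 to 110, y -100 to 40), a sloping screen before it (from x = -40) and a small glass cell, 138 mm high, at (60, 70). Level on its 3 good feet.
- foot_point (a point): Point at bench level on the axis of the titrator's short foot, at (-90, 80) mm in the titrator's frame (front left corner seen from the robot); hidden from above. Rubber foot, 18 mm diameter, rounded below; it hangs 6 to 11 mm (unknown) above the bench while the titrator is level. 2.5 to 5 N down on this corner rocks it down by that gap.
- press_spot (a point): Small grey round plug (12 mm), flush in the top of the titrator's front left corner, straight above the short foot: the place to press. 58 mm above the bench when the titrator is level. The top is flat and clear around it; the housing edges are 20 mm away in -x and +y, the keys 50 mm away in -y.
- wedge: Plain wooden wedge, 60 g, 110 mm long (x), 50 wide (y). Origin: centre of underside. Top slopes evenly from 21 mm high at the thick end (x = -55, upright flat face) to 3 mm at the thin end (x = +55). Lies before the short foot, thin end some 10 to 60 mm short of it, x within 0.15 rad of the titrator's x. Slides easily (under 1 N) until snug under the foot; then the push force climbs steeply.
- beaker: Glass beaker, 68 mm across, 85 mm high, standing right of the wedge. Origin: centre of its underside. To be left alone.
- reagent_bottle: Brown glass bottle with white cap, 60 mm across, 125 mm high, standing left of the wedge. Origin: centre of its underside. To be left alone.
- sample_jar: Small closed glass jar, 52 mm across, 60 mm high, standing left of the titrator. Origin: centre of its underside. To be left alone.
Not all that is in view belongs to the job. Several things have the shape of the wedge; the one meant has the colours described above.

How it is judged (in metres and radians):
On the way:
1. the thin end of the wedge is under the short foot (x of foot_point in the frame of wedge between -0.055 and 0.055 m and y of foot_point in the frame of wedge between -0.027 and 0.027 m), for 0.1 s.
At the end, for the whole second after the job is handed in: The wedge lies flat with its slope under the short foot and carries the pressed corner (more than 1.5 N on the wedge) while the fingers still press the titrator with more than 3 N and no longer touch the wedge; the titrator is within 0.015 rad of level (about 1.8 mm at the corner) and at rest (all of step 1 and contact force between the fingers and titrator above 3 N and contact force between wedge and titrator above 1.5 N and angle between titrator's own z axis and vertical below 0.015 rad and contact force between the fingers and wedge below 0.2 N and linear speed of each of titrator, wedge below 0.01 m/s and angle between wedge's own z axis and vertical below 0.05 rad); the arm keeps its last pose, push and grip.
It fails at once if the wedge is picked up (20 mm off the bench) or tipped over (height (world z) of wedge above 0.02 m or angle between wedge's own z axis and vertical above 0.4 rad).
It fails at once if the titrator is picked up, tipped up or shoved more than 30 mm along the bench (height (world z) of titrator above 0.02 m or angle between titrator's own z axis and vertical above 0.2 rad or distance of titrator from where it was at the start of the episode above 0.03 m).
It fails at once if the glassware is disturbed (moved more than 20 mm) (distance of any of beaker, reagent_bottle, sample_jar from where it was at the start of the episode above 0.02 m).
It also fails if it takes over 48 s, if anything falls off the work surface, if the arm or the gripper's body presses on something with over 40 N, if the wrist force passes 120 N, or if a joint passes its speed limit or range.

## Working session

There is one attempt and no reset: what is moved stays moved. The work goes in short steps, Python scripts to look and compute and a tool call to move; the robot and the scene stay as the last step left them, time stands still between calls to the robot, and variables do not carry over. Pictures are saved under pics/ and viewed, and the job is handed in when it is done.

Besides the shell and the picture viewer there is one more tool, called after "Call:" by a JSON object that holds its "name" and its "arguments", one argument or row to a line. move_arm: Moves the arm, as the interface text tells. Its arguments: {"type":"object","properties":{"rows":{"type":"array"}},"required":["rows"]}

```bash
mkdir -p pics; python3 - <<'E'
from cell import env
import cv2,numpy as np
for n in("scene","top"):
    p,d=env.read_camera(n); cv2.imwrite(f"pics/{n}0.png",p); np.save(f"{n}0.npy",d)
    print(n,env.calibration(n))
print(env.state())
E
```

```text
scene {'vertical_fov': 56.53864305618235, 'cx': 317.84304141432295, 'cy': 195.2849403255814, 'eye': array([1077.17761408,  211.74514164,  497.2798487 ]), 'rotation': array([ 0.85627114, -0.00531742,  1.99478903])}
top {'vertical_fov': 48.09923308544372, 'cx': 324.89359714052705, 'cy': 201.0925428199328, 'eye': array([432.24150281,  -5.30219683, 833.89045766]), 'rotation': array([ 0.19260654,  0.03173858, -1.58996883])}
{'t': 0.1, 'joints': array([-1.45362333e+00,  4.91504912e-01,  1.55936086e+00, -3.86638639e-05,
        1.09167020e+00, -1.05617718e-01]), 'qvel': array([ 0.0004332 , -0.00239648, -0.00111443, -0.00079026,  0.00091151,
       -0.00085451]), 'tau': array([ 2.02096613e-03, -6.13623619e+01, -2.58604342e+01,  6.93770265e-02,
        4.70720977e-02, -5.76304001e-05]), 'eef_pos': array([ 138.07730438, -609.37649357,  233.12618949]), 'tcp_rot': array([-1.57073098e+00,  9.41675833e-04, -1.34798774e+00]), 'ft_force': array([-0.20827582,  0.52270613, -0.63614927]), 'moment': array([-0.00523629, -0.03418689,  0.03025711]), 'opening': 0.9997534293752377}
```

View pics/scene0.png

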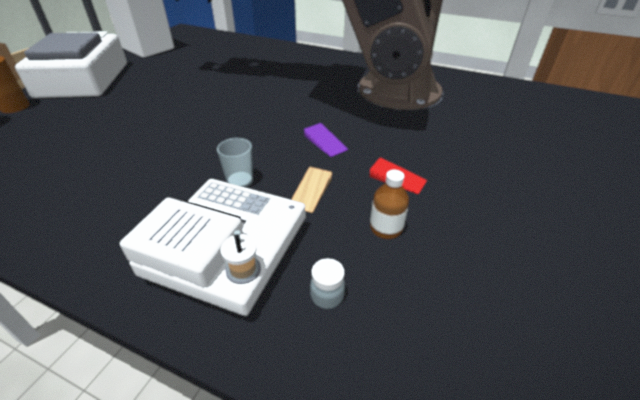

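View pics/top0.png

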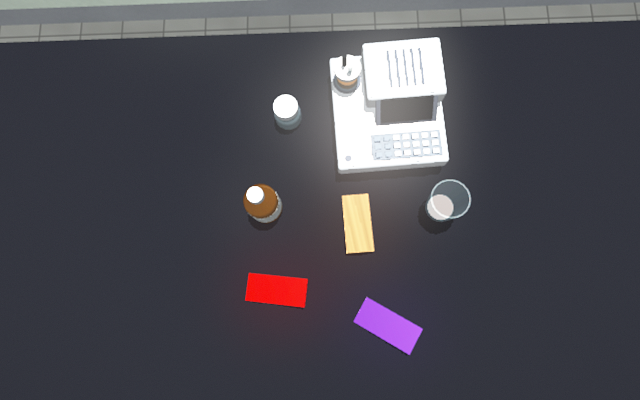

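```bash
cat > h.py <<'E'
from cell import env
import cv2,numpy as np
from scipy.spatial.transform import Rotation as Ro
def cam(n):
    c=env.calibration(n); f=200/np.tan(np.radians(c['vertical_fov']/2))
    return f,c['cx'],c['cy'],c['eye'],Ro.from_euler('xyz',c['rotation']).as_matrix()
def pts(n,u,v,d):
    f,cx,cy,e,R=cam(n); u=np.asarray(u,float);v=np.asarray(v,float)
    P=np.stack([(u-cx)/f*d,-(v-cy)/f*d,-d*np.ones_like(u)],-1)
    return P@R.T+e
def onz(n,u,v,z):
    f,cx,cy,e,R=cam(n); r=R@np.array([(u-cx)/f,-(v-cy)/f,-1]); return e+r*(z-e[2])/r[2]
E
python3 - <<'E'
from h import *
for n in("scene","top"):
    p=cv2.imread(f"pics/{n}0.png"); d=np.load(f"{n}0.npy")
    for (u,v) in ([(450,250),(350,330),(250,140),(500,150)] if n=="scene" else [(100,150),(200,350),(550,300),(320,280),(500,80),(355,150)]):
        print(n,u,v,d[v,u],pts(n,u,v,d[v,u]).round(1))
p=cv2.imread("pics/top0.png")
cv2.imwrite("pics/topz.png",cv2.resize(p[30:270,230:480],None,fx=3,fy=2.4) if 0 else cv2.resize(p[120:270,310:480],None,fx=4,fy=4,interpolation=cv2.INTER_CUBIC))
E
```

```text
scene 450 250 0.0 [1077.2  211.7  497.3]
scene 350 330 537.29156 [803.3 142.   -1.5]
scene 250 140 918.9871 [ 430.7 -261.1   -2.6]
scene 500 150 889.2491 [220.  305.6  -1.3]
top 100 150 881.83923 [708.7 458.6   2.1]
top 200 350 804.7011 [328.7 247.6   0.4]
top 550 300 799.99243 [ 404.9 -380.5    2.6]
top 320 280 821.9556 [4.482e+02 2.980e+01 1.000e-01]
top 500 80 886.00916 [ 8.306e+02 -3.329e+02 -5.000e-01]
top 355 150 807.53253 [676.6 -39.6  57.6]
```

View pics/topz.png

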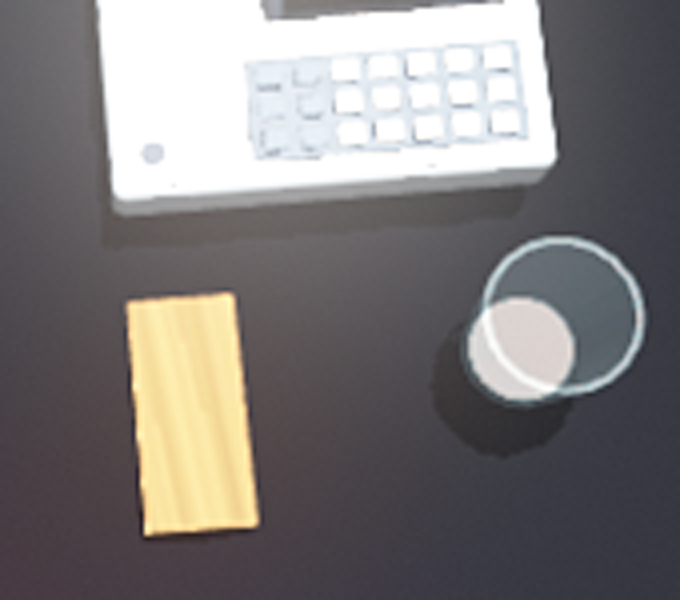

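```bash
python3 - <<'E'
from h import *
p=cv2.imread("pics/top0.png"); d=np.load("top0.npy")
hsv=cv2.cvtColor(p,cv2.COLOR_BGR2HSV)
m=(cv2.inRange(hsv,(10,60,120),(35,255,255))); m[:,:335]=0;m[:, 385:]=0;m[:185]=0;m[262:]=0
v,u=np.nonzero(cv2.erode(m,np.ones((3,3))));dd=d[v,u];ok=dd>0
P=pts("top",u[ok],v[ok],dd[ok]); A=np.c_[P[:,:2],np.ones(len(P))]; print(len(P),np.linalg.lstsq(A,P[:,2],rcond=None)[0],P.min(0),P.max(0))
uv=lambda x,y:(310+(x+.5)/4-.5,120+(y+.5)/4-.5)
z=dict(TL=(127,300,3),TR=(235,293,3),BL=(146,535,21),BR=(258,526,21))
W={k:onz("top",*uv(a,b),c) for k,(a,b,c) in z.items()}
for k in W: print(k,W[k].round(1))
thin=(W['TL']+W['TR'])/2; thick=(W['BL']+W['BR'])/2; ax=thin-thick
print("len",np.linalg.norm(ax[:2]),"w",np.linalg.norm(W['TL']-W['TR']),np.linalg.norm(W['BL']-W['BR']),"yaw",np.arctan2(ax[1],ax[0]), thin,thick)
plug=onz("top",*uv(153,153),58); print("plug",plug)
# keypad/titrator front edge yaw
a=onz("top",*uv(115,202),57);b=onz("top",*uv(553,164),57);print("front",a,b,np.linalg.norm(a-b),np.arctan2(-(b-a)[0],-(b-a)[1])*-1, np.arctan2((a-b)[1],(a-b)[0])-np.pi/2)
# scene camera
p2=cv2.imread("pics/scene0.png");cv2.imwrite("pics/scz.png",cv2.resize(p2[150:270,240:360],None,fx=5,fy=5,interpolation=cv2.INTER_CUBIC))
print("jar",onz("top",286,112,30),"bot",onz("top",268,208,5),"beaker top",onz("top",450,199,85))
E
```

```text
1481 [-1.61026802e-01 -8.43813336e-03  1.00946838e+02] [496.39066183 -69.6172768   -1.16957068] [606.24904358 -15.72907655  23.93639918]
TL [606.5 -13.5   3. ]
TR [608.6 -64.6   3. ]
BL [494.2 -19.   21. ]
BR [497.2 -69.6  21. ]
len 111.98951643818411 w 51.12807250717342 50.629782797491394 yaw 0.047145803535796865 [607.55302063 -39.0221999    3.        ] [495.68794219 -44.30007992  21.        ]
plug [662.08000109 -26.36386985  58.        ]
front [640.11084842  -8.75837731  57.        ] [ 652.19680634 -204.2293522    57.        ] 195.84425547637795 0.061751325798383626 0.061751325798383716
jar [764.58116511  88.10439756  30.        ] bot [583.89552594 125.56631327   5.        ] beaker top [ 577.03418341 -195.8283275    85.        ]
```

View pics/scz.png

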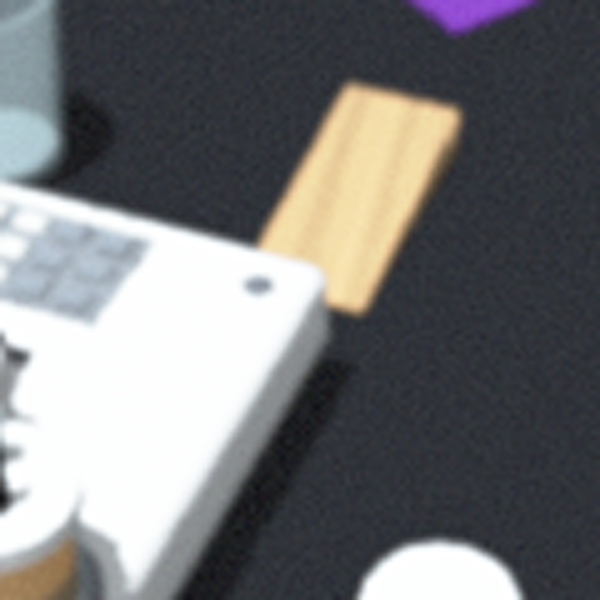

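Call:
{"name": "move_arm", "arguments": {
  "rows": [
    {"ry":0.084,"grip":16},
    {"ry":0.084,"grip":16},
    {"tz":3.0,"tx":-2.6,"grip":16},
    {"tz":3.0,"tx":-2.6,"grip":16},
    {"tz":3.0,"tx":-2.6,"grip":16},
    {"tz":3.0,"tx":-2.6,"grip":16},
    {"tz":3.0,"tx":-2.6,"grip":16},
    {"tz":3.0,"tx":-2.6,"grip":16},
    {"tz":3.0,"tx":-2.6,"grip":16},
    {"tz":3.0,"tx":-2.6,"grip":16}
  ]
}}

```text
validation failed for argument at $.ro...
```

```bash
python3 - <<'E'
from h import *
# plug from scene and both-camera checks (pre-move picture)
print("plug scene",onz("scene",291.3,206.6,58))
uv=lambda x,y:(240+(x+.5)/5-.5,150+(y+.5)/5-.5)
for k,(a,b,z) in dict(thickBL=(462,108,21),thickBR=(350,84,21),thinL=(360,314,3)).items(): print(k,onz("scene",*uv(a,b),z))
E
```

```text
plug scene [661.2931422  -24.09686613  58.        ]
thickBL [492.42169871 -16.60101536  21.        ]
thickBR [496.82347312 -66.84042288  21.        ]
thinL [607.58307679 -10.52325092   3.        ]
```

Call:
{"name": "move_arm", "arguments": {
  "rows": [
    {"tx":0,"ty":0,"tz":0,"rx":0,"ry":0.084,"rz":0,"grip":16},
    {"tx":0,"ty":0,"tz":0,"rx":0,"ry":0.084,"rz":0,"grip":16},
    {"tx":-2.6,"ty":0,"tz":3.0,"rx":0,"ry":0,"rz":0,"grip":16},
    {"tx":-2.6,"ty":0,"tz":3.0,"rx":0,"ry":0,"rz":0,"grip":16},
    {"tx":-2.6,"ty":0,"tz":3.0,"rx":0,"ry":0,"rz":0,"grip":16},
    {"tx":-2.6,"ty":0,"tz":3.0,"rx":0,"ry":0,"rz":0,"grip":16},
    {"tx":-2.6,"ty":0,"tz":3.0,"rx":0,"ry":0,"rz":0,"grip":16},
    {"tx":-2.6,"ty":0,"tz":3.0,"rx":0,"ry":0,"rz":0,"grip":16},
    {"tx":-2.6,"ty":0,"tz":3.0,"rx":0,"ry":0,"rz":0,"grip":16},
    {"tx":-2.6,"ty":0,"tz":3.0,"rx":0,"ry":0,"rz":0,"grip":16}
  ]
}}

```text
t: 0.93
eef_pos: [367.4, -387.1, 233.5]
tcp_rot: [-1.571, 0.0, -1.516]
ft_force: [-0.2, -1.6, -0.4]
opening: 0.358
```

Call:
{"name": "move_arm", "arguments": {
  "rows": [
    {"tx":-3.77,"ty":0,"tz":1.26,"rx":0,"ry":0,"rz":0,"grip":16},
    {"tx":-3.77,"ty":0,"tz":1.26,"rx":0,"ry":0,"rz":0,"grip":16},
    {"tx":-3.77,"ty":0,"tz":1.26,"rx":0,"ry":0,"rz":0,"grip":16},
    {"tx":-3.77,"ty":0,"tz":1.26,"rx":0,"ry":0,"rz":0,"grip":16},
    {"tx":-3.77,"ty":0,"tz":1.26,"rx":0,"ry":0,"rz":0,"grip":16},
    {"tx":-3.77,"ty":0,"tz":1.26,"rx":0,"ry":0,"rz":0,"grip":16},
    {"tx":-3.77,"ty":0,"tz":1.26,"rx":0,"ry":0,"rz":0,"grip":16},
    {"tx":-3.77,"ty":0,"tz":1.26,"rx":0,"ry":0,"rz":0,"grip":16},
    {"tx":-3.77,"ty":0,"tz":1.26,"rx":0,"ry":0,"rz":0,"grip":16},
    {"tx":0,"ty":0,"tz":0,"rx":0,"ry":0,"rz":0,"grip":16}
  ]
}}

```text
t: 1.77
eef_pos: [461.7, -38.5, 233.6]
tcp_rot: [-1.571, 0.001, -1.511]
ft_force: [0.0, -0.2, 0.4]
opening: 0.162
```

Call:
{"name": "move_arm", "arguments": {
  "rows": [
    {"tx":0.4,"ty":3.4,"tz":0,"rx":0,"ry":0,"rz":0,"grip":16},
    {"tx":0,"ty":3.4,"tz":0,"rx":0,"ry":0,"rz":0,"grip":16},
    {"tx":0,"ty":3.4,"tz":0,"rx":0,"ry":0,"rz":0,"grip":16},
    {"tx":0,"ty":3.4,"tz":0,"rx":0,"ry":0,"rz":0,"grip":16},
    {"tx":0,"ty":3.4,"tz":0,"rx":0,"ry":0,"rz":0,"grip":16},
    {"tx":0,"ty":2.4,"tz":0,"rx":0,"ry":0,"rz":0,"grip":16},
    {"tx":0,"ty":1.2,"tz":0,"rx":0,"ry":0,"rz":0,"grip":16},
    {"tx":0,"ty":0,"tz":0,"rx":0,"ry":0,"rz":0,"grip":16}
  ]
}}

```text
t: 2.43
eef_pos: [460.0, -47.7, 25.2]
tcp_rot: [-1.575, 0.001, -1.516]
ft_force: [-0.7, -0.1, -0.1]
opening: 0.164
```

```bash
cat > look.py <<'E'
import sys
from h import *
n=sys.argv[1]
p,d=env.read_camera("top"); cv2.imwrite(f"pics/t{n}.png",cv2.resize(p[100:300,280:480],None,fx=3,fy=3,interpolation=cv2.INTER_CUBIC))
q,e=env.read_camera("scene"); cv2.imwrite(f"pics/s{n}.png",cv2.resize(q[130:310,220:420],None,fx=3,fy=3,interpolation=cv2.INTER_CUBIC))
np.save("d.npy",d); s=env.state(); print(s['t'],s['eef_pos'],s['ft_force'])
E
python3 look.py 1
```

```text
2.5333 [461.11990602 -47.87780676  27.56695353] [ 0.50929385  0.27101385 -0.27301966]
```

View pics/s1.png

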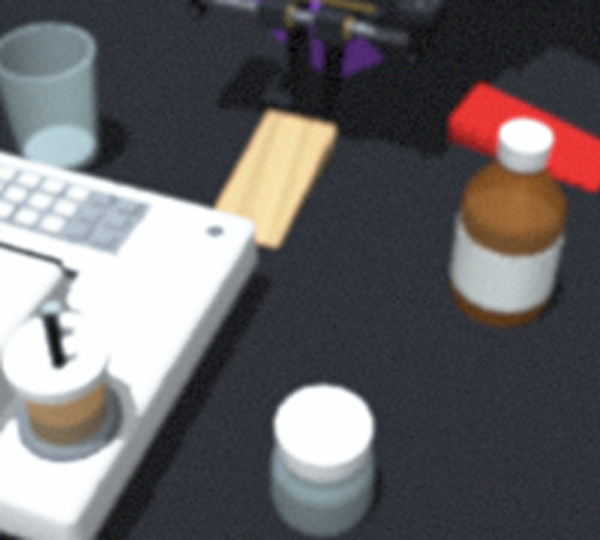

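View pics/t1.png

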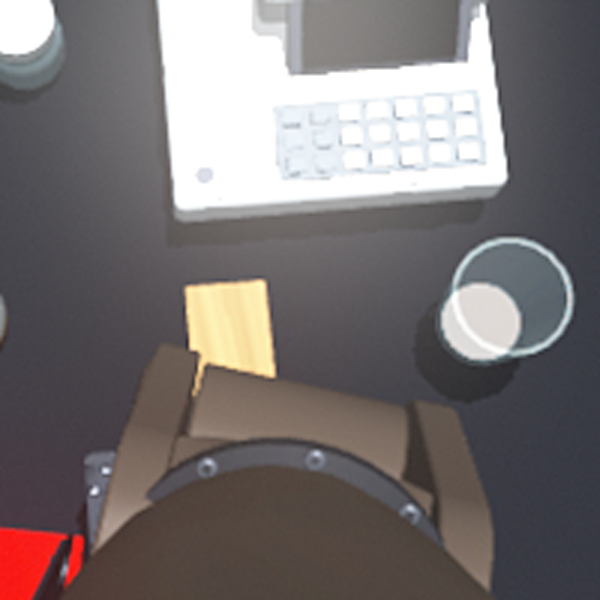

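Call:
{"name": "move_arm", "arguments": {
  "rows": [
    {"tx":-0.15,"ty":0.1,"tz":1.0,"rx":0,"ry":0,"rz":0,"grip":16},
    {"tx":-0.15,"ty":0,"tz":0.9,"rx":0,"ry":0,"rz":0,"grip":16},
    {"tx":-0.02,"ty":0,"tz":0.4,"rx":0,"ry":0,"rz":0,"grip":16},
    {"tx":-0.05,"ty":0,"tz":0.5,"rx":0,"ry":0,"rz":0,"grip":16},
    {"tx":-0.08,"ty":0,"tz":0.6,"rx":0,"ry":0,"rz":0,"grip":16},
    {"tx":-0.08,"ty":0,"tz":0.6,"rx":0,"ry":0,"rz":0,"grip":16},
    {"tx":-0.1,"ty":0,"tz":0.6,"rx":0,"ry":0,"rz":0,"grip":16},
    {"tx":-0.1,"ty":0,"tz":0.6,"rx":0,"ry":0,"rz":0,"grip":16},
    {"tx":-0.1,"ty":0,"tz":0.6,"rx":0,"ry":0,"rz":0,"grip":16},
    {"tx":-0.1,"ty":0,"tz":0.6,"rx":0,"ry":0,"rz":0,"grip":16}
  ]
}}

```text
t: 3.37
eef_pos: [525.2, -34.8, 26.6]
tcp_rot: [-1.571, -0.0, -1.516]
ft_force: [-0.7, -0.6, 0.2]
opening: 0.159
```

```bash
python3 look.py 2
```

```text
3.4667 [525.66763939 -34.83240163  26.57242807] [-0.60238649 -1.15938025  0.06272475]
```

View pics/s2.png

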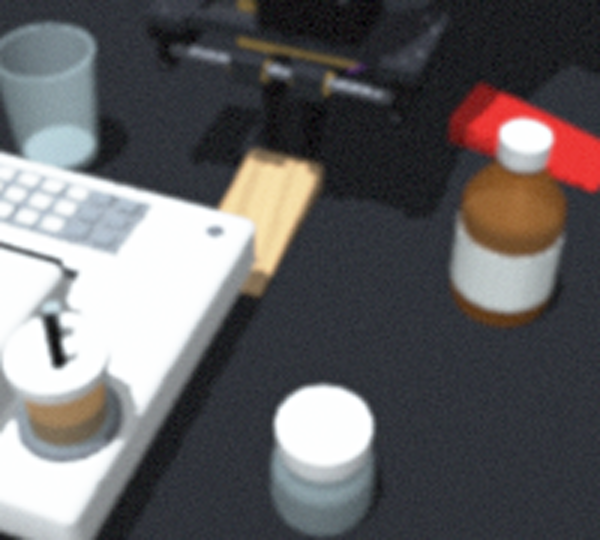

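View pics/t2.png

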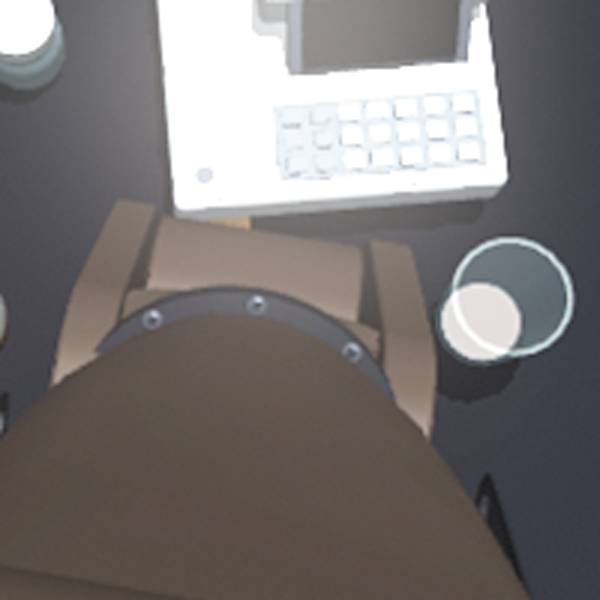

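```bash
python3 - <<'E'
from h import *
uv=lambda x,y:(220+(x+.5)/3-.5,130+(y+.5)/3-.5)
for k,(a,b,z) in dict(thickL=(322,168,21),thickR=(250,151,21),thinL=(258,292,3),plug=(215,231,58)).items(): print(k,onz("scene",*uv(a,b),z).round(1))
E
```

```text
thickL [541.   -7.2  21. ]
thickR [544.8 -59.2  21. ]
thinL [647.5  -4.    3. ]
plug [661.4 -24.   58. ]
```

Call:
{"name": "move_arm", "arguments": {
  "rows": [
    {"tx":0,"ty":0,"tz":0.5,"rx":0,"ry":0,"rz":0,"grip":16},
    {"tx":0,"ty":0,"tz":0.5,"rx":0,"ry":0,"rz":0,"grip":16},
    {"tx":0,"ty":0,"tz":0.5,"rx":0,"ry":0,"rz":0,"grip":16},
    {"tx":0,"ty":0,"tz":0.4,"rx":0,"ry":0,"rz":0,"grip":16},
    {"tx":0,"ty":0,"tz":0.3,"rx":0,"ry":0,"rz":0,"grip":16},
    {"tx":0,"ty":0,"tz":0.3,"rx":0,"ry":0,"rz":0,"grip":16}
  ]
}}

```text
t: 3.97
eef_pos: [549.9, -33.6, 26.6]
tcp_rot: [-1.571, -0.0, -1.516]
ft_force: [-1.0, 0.8, -1.1]
opening: 0.161
```

Call:
{"name": "move_arm", "arguments": {
  "rows": [
    {"tx":0,"ty":0,"tz":0.2,"rx":0,"ry":0,"rz":0,"grip":16},
    {"tx":0,"ty":0,"tz":0.2,"rx":0,"ry":0,"rz":0,"grip":16}
  ]
}}

```text
t: 4.13
eef_pos: [553.7, -33.3, 26.6]
tcp_rot: [-1.571, -0.0, -1.516]
ft_force: [-0.6, 0.2, 0.5]
opening: 0.161
```

Call:
{"name": "move_arm", "arguments": {
  "rows": [
    {"tx":0,"ty":0,"tz":0.2,"rx":0,"ry":0,"rz":0,"grip":16},
    {"tx":0,"ty":0,"tz":0.1,"rx":0,"ry":0,"rz":0,"grip":16}
  ]
}}

```text
t: 4.3
eef_pos: [556.8, -33.2, 26.6]
tcp_rot: [-1.571, -0.0, -1.516]
ft_force: [-0.7, -0.9, 0.1]
opening: 0.16
```

Call:
{"name": "move_arm", "arguments": {
  "rows": [
    {"tx":0,"ty":0,"tz":0.2,"rx":0,"ry":0,"rz":0,"grip":16},
    {"tx":0,"ty":0,"tz":0.1,"rx":0,"ry":0,"rz":0,"grip":16}
  ]
}}

```text
t: 4.47
eef_pos: [559.8, -33.0, 26.6]
tcp_rot: [-1.571, -0.0, -1.516]
ft_force: [-0.4, -0.4, -0.0]
opening: 0.159
```

Call:
{"name": "move_arm", "arguments": {
  "rows": [
    {"tx":0,"ty":0,"tz":0.2,"rx":0,"ry":0,"rz":0,"grip":16},
    {"tx":0,"ty":0,"tz":0.1,"rx":0,"ry":0,"rz":0,"grip":16}
  ]
}}

```text
t: 4.63
eef_pos: [562.8, -32.9, 26.6]
tcp_rot: [-1.571, -0.0, -1.516]
ft_force: [-0.7, 0.5, -0.1]
opening: 0.16
```

Call:
{"name": "move_arm", "arguments": {
  "rows": [
    {"tx":0,"ty":0,"tz":0.2,"rx":0,"ry":0,"rz":0,"grip":16},
    {"tx":0,"ty":0,"tz":0.1,"rx":0,"ry":0,"rz":0,"grip":16}
  ]
}}

```text
t: 4.8
eef_pos: [565.8, -32.7, 26.6]
tcp_rot: [-1.571, -0.0, -1.516]
ft_force: [-1.1, -0.2, -0.1]
opening: 0.159
```

Call:
{"name": "move_arm", "arguments": {
  "rows": [
    {"tx":0,"ty":0,"tz":0.2,"rx":0,"ry":0,"rz":0,"grip":16},
    {"tx":0,"ty":0,"tz":0.1,"rx":0,"ry":0,"rz":0,"grip":16}
  ]
}}

```text
t: 4.97
eef_pos: [568.0, -32.5, 26.5]
tcp_rot: [-1.573, 0.0, -1.516]
ft_force: [-5.9, 0.3, 3.6]
opening: 0.16
```

Call:
{"name": "move_arm", "arguments": {
  "rows": [
    {"tx":0,"ty":0,"tz":0.2,"rx":0,"ry":0,"rz":0,"grip":16}
  ]
}}

```text
t: 5.05
eef_pos: [569.3, -32.3, 26.5]
tcp_rot: [-1.574, 0.0, -1.516]
ft_force: [-9.9, -0.8, 6.6]
opening: 0.16
```

```bash
python3 look.py 3
```

```text
5.15 [569.52835299 -32.28711358  26.50706001] [-6.10076686  0.13060598  3.21298175]
```

View pics/s3.png

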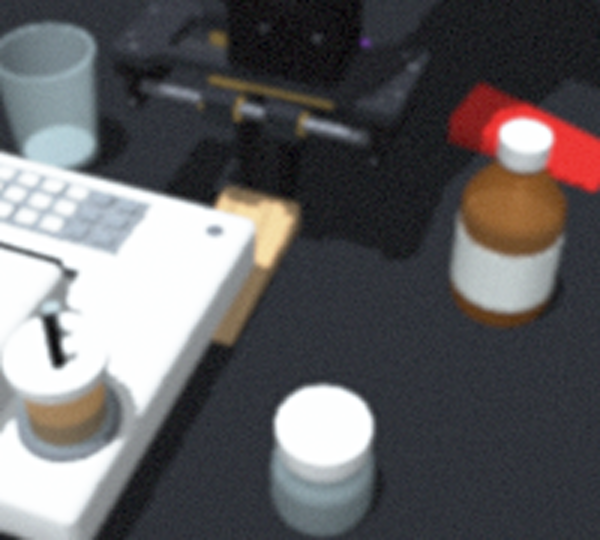

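Call:
{"name": "move_arm", "arguments": {
  "rows": [
    {"tx":0,"ty":0,"tz":-0.4,"rx":0,"ry":0,"rz":0,"grip":16},
    {"tx":0,"ty":0,"tz":-0.6,"rx":0,"ry":0,"rz":0,"grip":16},
    {"tx":0,"ty":0,"tz":-1.0,"rx":0,"ry":0,"rz":0,"grip":16},
    {"tx":0,"ty":-2.0,"tz":0,"rx":0,"ry":0,"rz":0,"grip":16},
    {"tx":0,"ty":-3.5,"tz":0,"rx":0,"ry":0,"rz":0,"grip":0},
    {"tx":0,"ty":-3.5,"tz":0,"rx":0,"ry":0,"rz":0,"grip":0},
    {"tx":-0.1,"ty":0,"tz":3.0,"rx":0,"ry":0,"rz":0,"grip":0},
    {"tx":-0.1,"ty":0,"tz":3.0,"rx":0,"ry":0,"rz":0,"grip":0},
    {"tx":0,"ty":0,"tz":3.0,"rx":0,"ry":0,"rz":0,"grip":0},
    {"tx":0,"ty":0,"tz":2.2,"rx":0,"ry":0,"rz":0,"grip":0}
  ]
}}

```text
t: 5.98
eef_pos: [664.3, -25.3, 117.2]
tcp_rot: [-1.568, -0.0, -1.516]
ft_force: [0.6, 0.4, -0.4]
opening: 0.007
```

```bash
python3 look.py 4
```

```text
6.0833 [664.61639687 -25.31945872 116.30011477] [ 0.41442876 -0.68026377  0.11368268]
```

View pics/s4.png

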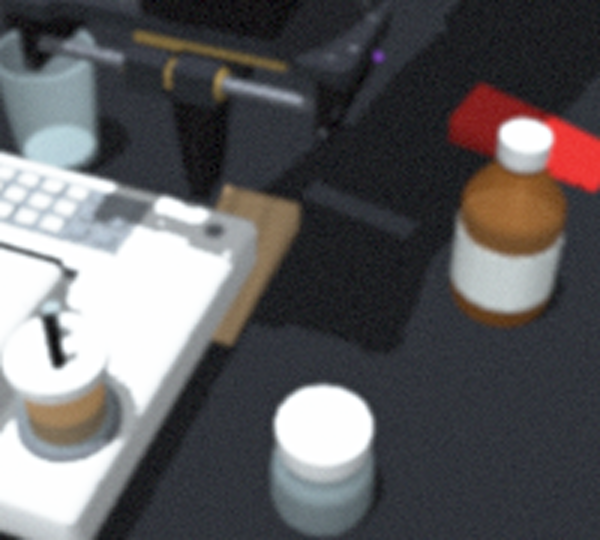

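Call:
{"name": "move_arm", "arguments": {
  "rows": [
    {"tx":0,"ty":1.5,"tz":-0.2,"rx":0,"ry":0,"rz":0,"grip":0},
    {"tx":0,"ty":1.2,"tz":0,"rx":0,"ry":0,"rz":0,"grip":0},
    {"tx":0,"ty":0.6,"tz":0,"rx":0,"ry":0,"rz":0,"grip":0},
    {"tx":0,"ty":0.2,"tz":0,"rx":0,"ry":0,"rz":0,"grip":0},
    {"tx":0,"ty":0,"tz":0,"rx":0,"ry":0,"rz":0,"grip":0}
  ]
}}

```text
t: 6.5
eef_pos: [659.8, -25.6, 81.1]
tcp_rot: [-1.572, 0.0, -1.516]
ft_force: [0.5, -0.8, -0.4]
opening: 0.005
```

Call:
{"name": "move_arm", "arguments": {
  "rows": [
    {"tx":0,"ty":0.1,"tz":0,"rx":0,"ry":0,"rz":0,"grip":0},
    {"tx":0,"ty":0.1,"tz":0,"rx":0,"ry":0,"rz":0,"grip":0}
  ]
}}

```text
t: 6.67
eef_pos: [660.5, -25.6, 80.2]
tcp_rot: [-1.57, -0.0, -1.516]
ft_force: [0.8, -0.3, 0.4]
opening: 0.003
```

Call:
{"name": "move_arm", "arguments": {
  "rows": [
    {"tx":0,"ty":0.1,"tz":0,"rx":0,"ry":0,"rz":0,"grip":0},
    {"tx":0,"ty":0,"tz":0,"rx":0,"ry":0,"rz":0,"grip":0}
  ]
}}

```text
t: 6.83
eef_pos: [660.4, -25.5, 78.8]
tcp_rot: [-1.57, -0.0, -1.516]
ft_force: [0.2, -0.5, 0.5]
opening: 0.005
```

Call:
{"name": "move_arm", "arguments": {
  "rows": [
    {"tx":0,"ty":0.1,"tz":0,"rx":0,"ry":0,"rz":0,"grip":0},
    {"tx":0,"ty":0,"tz":0,"rx":0,"ry":0,"rz":0,"grip":0}
  ]
}}

```text
t: 7.0
eef_pos: [660.3, -25.5, 77.6]
tcp_rot: [-1.571, -0.0, -1.516]
ft_force: [-0.0, 0.4, 0.0]
opening: 0.003
```

Call:
{"name": "move_arm", "arguments": {
  "rows": [
    {"tx":0,"ty":0.1,"tz":0,"rx":0,"ry":0,"rz":0,"grip":0},
    {"tx":0,"ty":0,"tz":0,"rx":0,"ry":0,"rz":0,"grip":0}
  ]
}}

```text
t: 7.17
eef_pos: [660.4, -25.5, 77.0]
tcp_rot: [-1.57, -0.0, -1.516]
ft_force: [-1.2, 0.8, 4.3]
opening: 0.006
```

Call:
{"name": "move_arm", "arguments": {
  "rows": [
    {"tx":0,"ty":0.05,"tz":0,"rx":0,"ry":0,"rz":0,"grip":0},
    {"tx":0,"ty":0,"tz":0,"rx":0,"ry":0,"rz":0,"grip":0}
  ]
}}

```text
t: 7.33
eef_pos: [660.4, -25.5, 76.9]
tcp_rot: [-1.57, -0.0, -1.516]
ft_force: [-2.2, 0.0, 7.5]
opening: 0.005
```

Call:
{"name": "move_arm", "arguments": {
  "rows": [
    {"tx":0,"ty":0.05,"tz":0,"rx":0,"ry":0,"rz":0,"grip":0},
    {"tx":0,"ty":0.05,"tz":0,"rx":0,"ry":0,"rz":0,"grip":0},
    {"tx":0,"ty":0,"tz":0,"rx":0,"ry":0,"rz":0,"grip":0}
  ]
}}

```text
t: 7.58
eef_pos: [660.4, -25.4, 76.7]
tcp_rot: [-1.57, -0.0, -1.516]
ft_force: [-5.2, 1.9, 15.0]
opening: 0.003
```

Call:
{"name": "move_arm", "arguments": {
  "rows": [
    {"tx":0,"ty":0,"tz":0,"rx":0,"ry":0,"rz":0,"grip":0},
    {"tx":0,"ty":0,"tz":0,"rx":0,"ry":0,"rz":0,"grip":0},
    {"tx":0,"ty":0,"tz":0,"rx":0,"ry":0,"rz":0,"grip":0},
    {"tx":0,"ty":0,"tz":0,"rx":0,"ry":0,"rz":0,"grip":0},
    {"tx":0,"ty":0,"tz":0,"rx":0,"ry":0,"rz":0,"grip":0},
    {"tx":0,"ty":0,"tz":0,"rx":0,"ry":0,"rz":0,"grip":0}
  ]
}}

```text
t: 8.08
eef_pos: [660.4, -25.4, 76.7]
tcp_rot: [-1.57, -0.0, -1.516]
ft_force: [-5.9, 1.1, 13.8]
opening: 0.006
```

```bash
python3 look.py 5; python3 - <<'E'
from h import *
# titrator tilt: plane of flat housing top left strip, scene depth before/now
d0=np.load("scene0.npy"); p,d1=env.read_camera("scene")
q=np.load("top0.npy"); _,t1=env.read_camera("top")
for nm,a,n,box in(("scene0",d0,"scene",(262,200,296,245)),("scene1",d1,"scene",(262,200,296,245)),("top0",q,"top",(338,95,360,160)),("top1",t1,"top",(338,95,360,160))):
    u0,v0,u1,v1=box; v,u=np.mgrid[v0:v1,u0:u1]; v=v.ravel();u=u.ravel();dd=a[v,u]
    P=pts(n,u,v,dd); ok=(dd>0)&(abs(P[:,2]-58)<8); P=P[ok]
    A=np.c_[P[:,0]-700,P[:,1]+40,np.ones(len(P))]; print(nm,len(P),np.linalg.lstsq(A,P[:,2],rcond=None)[0].round(4))
E
```

```text
8.1833 [660.42432593 -25.44098734  76.73240967] [-5.3197064   1.55099329 14.9106499 ]
scene0 1360 [ 4.30000e-03 -2.50000e-02  5.63086e+01]
scene1 1291 [-2.00000e-03 -2.00000e-02  5.64066e+01]
top0 1420 [ 3.50000e-03 -3.90000e-03  5.81871e+01]
top1 0 [0. 0. 0.]
```

View pics/s5.png

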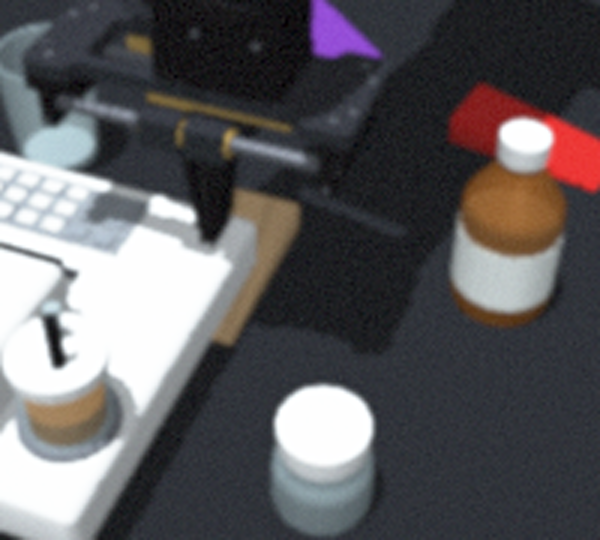

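```bash
python3 - <<'E'
from cell import env
print(env.state()['ft_force']); print(env.job_done()); s=env.state(); print(s['t'],s['eef_pos'],s['ft_force'])
E
```

```text
[-5.56536149  0.81241527 15.33271691]
the job is handed in; nothing more can be done
None
the job is handed in; nothing more can be done
```

I pushed the wedge thin end first under the titrator's short foot until it was snug. I then closed the fingers and pressed on the grey plug, and handed the job in at about 8.2 s while still pressing. The hand-in reports no verdict.

- **Fit:** the wedge slid at about 1 N. Over the last few millimetres the push force climbed to about 10 N, then settled near 6 N, so I stopped there.
- **Press test:** the fingertips met the corner at about 58 mm, the level height. From 4 N to 15 N the corner sank only about 0.3 mm, and it then held steady at about 15 N. It no longer rocks.
- **Last picture:** the wedge had not moved during the press, the fingers were clear of it, and the bottle and jar looked untouched. The beaker was partly hidden behind the gripper in that picture; it looked unmoved in the picture just before the press.
- **Uncertain:** the tilt check from the scene camera's depth showed a change of about 0.006–0.008 rad from the start. That is within the limit, but the measurement is noisy: its absolute slope reads 0.02–0.025 rad, even at the start, where the top camera gave about 0.004. The matching check from the top camera failed because the arm blocked the view.
- **Side force:** the press also carried about 5–6 N sideways. I saw no sliding.

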